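# Fit the dial thermometer into the kettle lid

### The arm

A 6-joint arm with a two-finger parallel gripper is mounted at the origin on the work surface. World frame = base frame: x ahead of the robot, y to its left, z up, the work surface at z = 0. Lengths are in mm, angles in rad, forces in N, time in s.
With the tool pointing down it reaches from about 275 to 1000 mm from the base axis. Payload 8.4 kg.
Tool frame: the origin (TCP) lies at the very end of the fingers, on their centre line; the grasp point (between the pads) lies grasp_offset behind it (grasp_offset is the distance from the TCP to the grasp point, in mm); z points along the fingers, y is the line along which they close (so a half turn about z gives the same grasp; the last joint's range is limited). The gripper opens to 85 mm and grips with 20 to 120 N. Pads are 22 mm wide; open, the fingers measure 114 mm over their backs; the gripper's body (76 mm by 85 mm) begins 54 mm behind the grasp point. The pads swing forward as they close: fully open they stand 13 mm farther back than shut.
Start: joints at [-1.13, 0.353, 1.633, -0, 1.155, -0.002], TCP at [267.793, -564.725, 231.281] pointing down, gripper open.
Joint ranges: [-2.63, 2.63], [-0.92, 2.1], [0.06, 2.66], [-1.3, 4.44], [0, 2.69], [-3.02, 3.02]. Speed limits (rad/s): [2.22, 2.22, 2.79, 3.14, 3.14, 3.14].

### API

Orientations are given as [roll, pitch, yaw] about the fixed x, y, z axes, in that order (R = Rz(yaw) Ry(pitch) Rx(roll)).
In Python, from bench import read_state, get_image, sign_off, grasp_offset gives the robot as it stands.
- The arm moves only by the tool arm_command, never from a script. Its argument "steps" is a list of rows, each a list of 7 numbers: the turn, a rotation vector about the tool's x, y, z in rad, then the shift along the tool's x, y, z in m, then the finger opening in m, from 0 to 0.0854. A call has 1 to 5 rows; each row shifts and turns the commanded pose from where the row before left it, along the tool's axes as they then stand; what a row does not reach is not made up. A row lasts 1/10 s, in which the tool goes at most 50 mm and 8.59 degrees, less where a joint would pass 70% of its speed; a pose out of reach is approached as far as the arm can. A call with a gripper value outside its range is refused whole. The fingers move at their own pace and stop on an object; "force" is the grip in N (left out, the last holds). Time passes only in rows, so rows that do not move let the fingers close. It gives the time, the measured TCP pose, the force, the opening and the grip force at its end, in the units of the state.
- read_state(): the state, without advancing time (a new reading comes with each control period).
- get_image(name): name is "scene" or "side" or "wrist"; returns a dict with "image" (384x512x3 uint8, red, green, blue), "z_map" (384x512 float32, mm along the optical axis (not along the pixel's ray), 0 where there is no reading), "fovy" (degrees; the focal length in pixels is half the picture's height over the tangent of half this angle, whatever the lens; pixels are square), "cx", "cy" (the principal point, pixels), "rvec" (rotation vector, rad) and "tvec" (3), from world to camera coordinates, as OpenCV has them. Camera axes: x right, y down, z forward; pixel columns grow to the right and rows downward; lengths in mm; the calibration is good to about 2 mm. A picture is of the moment at which its call begins.
- sign_off(): hands the job in; it is judged then, once.
The state is a dict: "t": time; "joint_pos": joint angles; "joint_vel": joint speeds; "joint_efforts": joint torques, N m; "ee_pos": TCP position; "ee_rot": TCP orientation; "force": force on the tool from outside, world axes, zero at the start; "wrist_torque": the same for the moment, N m; "gripper_width": finger opening in mm; "finger_force": force on a finger pad.
Only numpy, scipy, OpenCV 4.12 (cv2) and the standard library are available. Lean on these libraries where they do the work, as an engineer would, in place of code of your own. Each camera call takes 0.05 s, during which the arm holds its last target. There are 200 camera calls.

### The job

Take the dial thermometer out of the wooden tool block and fit it in the round port in the kettle's lid: guide the stem in and lower it, still held, until its collar sits flush on the port's rim, without forcing it or letting it drop in, then let go. Leave the kettle standing where it is, the other tools in the block, and the mug alone.

Things in the scene. Friction and masses are not known exactly. Their poses are not given: they have to be found in the camera images.
- thermometer: Dial thermometer, 45 g, upright in one of the block's three holes; the only tool with a wide flat head. Origin: centre of its collar's underside, resting on the block's top; z up the axis to the dial. Below: steel stem 5 mm dia., 85 mm long. Above: collar 20 mm dia. to 6 mm, neck 12 mm dia., round dial case 36 mm dia. from 20 to 34 mm (grip it there, middle at 27 mm). Any yaw will do.
- thermometer_tip (a point): Lower end of the thermometer's stem, 85 mm below the origin of the thermometer.
- kettle: Steel gooseneck kettle, lid on, filled, 1.3 kg, loose on an 8 mm cork trivet, beside the block, any yaw. Origin: centre of its underside; +x to the thin spout (148 mm from the axis), -x to the dark wood handle (137 mm). Body 148 mm wide at the foot, 104 at the top. Lid's top at 112 mm, with a wood knob 22 mm wide, 14 mm high at its centre. Spout and handle reach up to 117 mm.
- kettle_port (a point): Centre of the top rim of the thermometer port: an upright black rubber ring in the lid between knob and spout, 32 mm from the kettle's axis, 24 mm outside diameter, 11 mm above the lid, 123 mm above the kettle's origin. Its hole is 10 mm in diameter, open into the hollow kettle (110 mm deep). z up.
- tool_block: Fixed wooden block 62 x 190 x 92 mm high. Origin: centre of its underside; z up, y along its length. Three holes 12 mm in diameter, 88 mm deep, on its middle line at y = -62, 0 and +62 mm, each holding one tool.
- brush: Bystander in the block: small brush, bristles down in the hole, wooden handle about 21 mm thick, top 60 mm above the block. Origin: on its axis at the block's top.
- needle_tool: Bystander in the block: stirring tool with a ribbed aluminium handle 28 mm in diameter, top 34 mm above the block. Origin: on its axis at the block's top.
- mug: Bystander: white mug, 82 mm in diameter, 92 mm high, on the counter. Origin: centre of its underside.

How it is judged:
By the outcome, as a careful person would: the job done as asked, in the order asked, and still so for the second after the job is handed in, with the robot touching nothing.
It also fails if it takes over 51 s, if anything falls off the work surface, if the arm or the gripper's body presses on something with over 40 N, if the wrist force passes 120 N, or if a joint passes its speed limit or range.

## Working session

There is one attempt and no reset: what is moved stays moved. The work goes in short steps, Python scripts to look and compute and a tool call to move; the robot and the scene stay as the last step left them, time stands still between calls to the robot, and variables do not carry over. Pictures are saved under pics/ and viewed, at most 10 in all, crops included, and the job is handed in when it is done.

Besides the shell and the picture viewer there is one more tool, called after "Emit:" as name(argument=value, ...), one argument or row to a line, values as JSON. arm_command: Moves the arm, as the interface text tells. Its arguments: {"type":"object","properties":{"steps":{"type":"array"},"force":{"type":"number"}},"required":["steps"]}

```bash
mkdir -p pics
cat > h.py <<'E'
import numpy as np, cv2
from bench import read_state, get_image, sign_off, grasp_offset
def cam(d):
    R=cv2.Rodrigues(np.array(d["rvec"],float))[0]; t=np.array(d["tvec"],float).ravel()
    return R,t,192/np.tan(np.radians(d["fovy"]/2))
def cloud(d):
    R,t,f=cam(d); z=d["z_map"].astype(float); v,u=np.mgrid[:384,:512]
    P=np.stack([(u-d["cx"])/f*z,(v-d["cy"])/f*z,z],-1)
    W=(P-t)@R; W[z<=0]=np.nan; return W
def ray(d,u,v,h):
    R,t,f=cam(d); o=-R.T@t; r=R.T@np.array([(u-d["cx"])/f,(v-d["cy"])/f,1]); return o+r*(h-o[2])/r[2]
E
python3 - <<'E'
from h import *
s=read_state();print({k:np.round(v,3).tolist() for k,v in s.items()},grasp_offset)
ims=[]
for n in("scene","side","wrist"):
    d=get_image(n);np.save(f"{n}0.npy",d,allow_pickle=True);R,t,f=cam(d);print(n,d["fovy"],np.round(-R.T@t),np.round(R[2],2),(d["z_map"]>0).mean())
    if n!="wrist": ims.append(d["image"][...,::-1])
    else: w=d["image"][...,::-1]
m=np.vstack([np.hstack(ims),np.hstack([w,w*0])]);cv2.imwrite("pics/a.png",cv2.resize(m,(800,600)))
E
```

```text
{'t': 0.0, 'joint_pos': [-1.13, 0.354, 1.634, -0.0, 1.155, -0.002], 'joint_vel': [-0.001, -0.0, 0.002, -0.001, -0.001, -0.001], 'joint_efforts': [0.001, -60.525, -34.207, 0.0, 0.009, 0.0], 'ee_pos': [267.595, -564.292, 230.564], 'ee_rot': [-3.14, 0.0, 0.443], 'force': [-0.086, 0.491, 0.122], 'wrist_torque': [0.005, -0.024, 0.002], 'finger_force': 0.0, 'gripper_width': 85.101} 18.700000000000003
scene 55.65277522374574 [ 858. -283.  821.] [-0.3   0.41 -0.86] 0.9962259928385416
side 47.669104506910536 [363. 764. 654.] [ 0.27 -0.78 -0.57] 0.9957071940104166
wrist 60.650104813155686 [ 336. -531.  374.] [-0.27 -0.13 -0.95] 0.9962158203125
```

View pics/a.png

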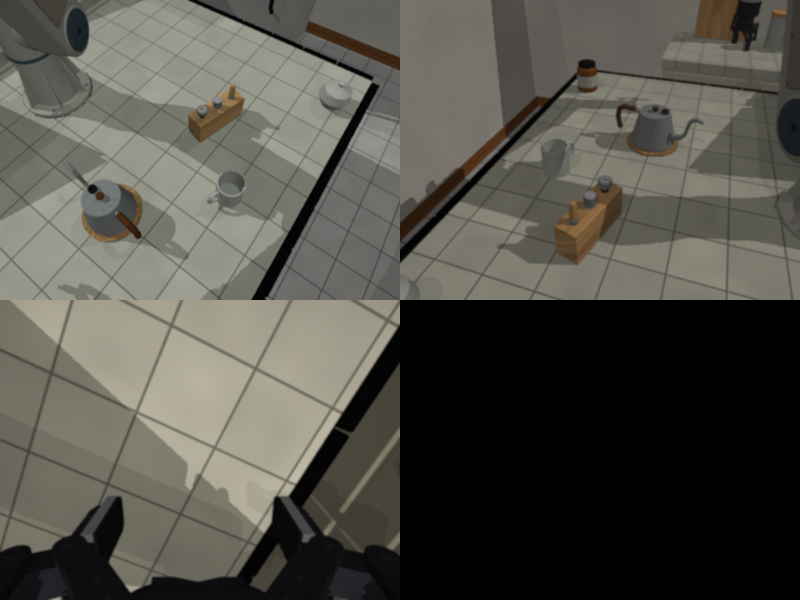

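The scene view shows the block at about (277,147) in full-size pixels, with the thermometer at (258,143). The kettle is at about (137,262), its black port at (118,241), and the mug at (295,243). Next I'll measure these from the depth clouds.

Run:
```python
from h import *
from scipy import ndimage as nd
crops=[]
for n,(bb),(kb) in(("scene",(225,90,330,190),(70,190,200,320)),("side",(180,210,310,345),(260,115,410,210))):
    d=np.load(n+"0.npy",allow_pickle=True).item();W=cloud(d)
    def sub(b): return W[b[1]:b[3],b[0]:b[2]].reshape(-1,3)
    P=sub(bb)
    top=P[(abs(P[:,2]-92)<4)]; c,sz,a=cv2.minAreaRect(top[:,:2].astype(np.float32));print(n,"block top",np.round(c),np.round(sz),round(a,1),np.median(top[:,2]))
    hi=P[P[:,2]>103]
    g=np.zeros((400,400),np.uint8);o=np.array(c)-200
    ij=(hi[:,:2]-o).astype(int);ok=((ij>=0)&(ij<400)).all(1);g[ij[ok,0],ij[ok,1]]=1
    l,k=nd.label(nd.binary_dilation(g,iterations=4))
    lab=l[ij[ok,0],ij[ok,1]]
    for i in range(1,k+1):
        q=hi[ok][lab==i]
        if len(q)>5:
            zt=np.percentile(q[:,2],97);qt=q[q[:,2]>zt-5];print("  tool",len(q),np.round(zt,1),"topmean",np.round((qt[:,:2].min(0)+qt[:,:2].max(0))/2,1),np.round(np.ptp(qt[:,:2],axis=0)))
    K=sub(kb);print(" kettle zmax",np.nanpercentile(K[:,2],99.8))
    lid=K[abs(K[:,2]-120)<3.0];print(" lid",len(lid),np.round(cv2.minEnclosingCircle(lid[:,:2].astype(np.float32))),np.median(lid,axis=0).round(1))
    for b in(bb,kb):crops.append(cv2.resize(d["image"][b[1]:b[3],b[0]:b[2],::-1],(400,300),interpolation=cv2.INTER_CUBIC))
cv2.imwrite("pics/b.png",np.vstack([np.hstack(crops[:2]),np.hstack(crops[2:])]))
```

```text
scene block top [566. 226.] [191.  64.] 74.5 90.03653542845257
  tool 172 126.4 topmean [550.  166.6] [34. 35.]
  tool 130 125.3 topmean [567.2 225.3] [26. 26.]
  tool 111 149.3 topmean [582.9 284.9] [12. 12.]
 kettle zmax 132.97000098993502Traceback (most recent call last):
  File "<stdin>", line 19, in <module>
    return _wrapfunc(a, 'round', decimals=decimals, out=out)
    return _wrapit(obj, method, *args, **kwds)
    conv = _array_converter(obj)
ValueError: setting an array element with a sequence. The requested array has an inhomogeneous shape after 1 dimensions. The detected shape was (2,) + inhomogeneous part.
```

Run:
```python
from h import *
crops=[]
for n,bb,kb in(("scene",(225,90,330,190),(70,190,200,320)),("side",(180,210,310,345),(260,115,410,210))):
    d=np.load(n+"0.npy",allow_pickle=True).item();W=cloud(d)
    sub=lambda b:W[b[1]:b[3],b[0]:b[2]].reshape(-1,3)
    P=sub(bb);hi=P[(P[:,2]>119)&(P[:,2]<130)];t=np.array([550,166.6]);q=hi[np.hypot(*(hi[:,:2]-t).T)<28]
    c,r=cv2.minEnclosingCircle(q[:,:2].astype(np.float32));print(n,"thermo",np.round(c,1),round(r,1),len(q),np.nanmedian(q[:,2]))
    b=P[abs(P[:,2]-92)<4];print(" block",cv2.minAreaRect(b[:,:2].astype(np.float32)))
    K=sub(kb);I=d["image"][kb[1]:kb[3],kb[0]:kb[2]].reshape(-1,3).astype(int)
    lid=K[abs(K[:,2]-118)<5];c,r=cv2.minEnclosingCircle(lid[:,:2].astype(np.float32));print(" lid",len(lid),np.round(c,1),round(r,1),np.median(lid,axis=0).round(1))
    m=(K[:,2]>124);dk=m&(I.max(1)<50);wd=m&(I[:,0]>I[:,2]+15)
    for nm,mm in(("dark",dk),("wood",wd)):
        q=K[mm];print(" ",nm,mm.sum(),np.round(np.median(q,axis=0),1),np.ptp(q,axis=0).round(),q[:,2].max().round(1))
    for b in(bb,kb):crops.append(cv2.resize(d["image"][b[1]:b[3],b[0]:b[2],::-1],(400,300),interpolation=cv2.INTER_CUBIC))
    # mug
    g=(W[...,2]>80)&(W[...,2]<96)&(abs(W[...,0]-566)<320)&(abs(W[...,1])<120);q=W[g];print(" mugish",np.round(np.median(q,axis=0)),np.ptp(q,axis=0).round())
cv2.imwrite("pics/b.png",np.vstack([np.hstack(crops[:2]),np.hstack(crops[2:])]))
```

```text
scene thermo [550.5 166.2] 18.1 145 124.18589879676551
 block ((566.3656005859375, 226.49569702148438), (191.12831115722656, 64.30489349365234), 74.54483032226562)
 lid 2057 [ 486.5 -216.1] 137.7 [ 509.8 -223.3  118.5]
  dark 87 [ 473.  -215.8  128.7] [53. 21.  8.] 132.1
  wood 101 [ 502.3 -219.2  132.2] [121.  22.  11.] 135.3
 mugish [751.  24.  89.] [81. 90. 14.]
side thermo [548.5 169. ] 18.7 224 124.98292499852192
 block ((565.2880859375, 227.55429077148438), (192.9628143310547, 63.88317108154297), 74.17872619628906)
 lid 746 [ 483.  -211.7] 137.5 [ 504.  -206.8  118.6]
  dark 57 [ 471.1 -208.4  128.6] [48. 23.  9.] 133.4
  wood 34 [ 499.  -213.3  132.3] [114.  21.   9.] 134.7
 mugish [746.  32.  87.] [81. 85. 13.]
```

View pics/b.png

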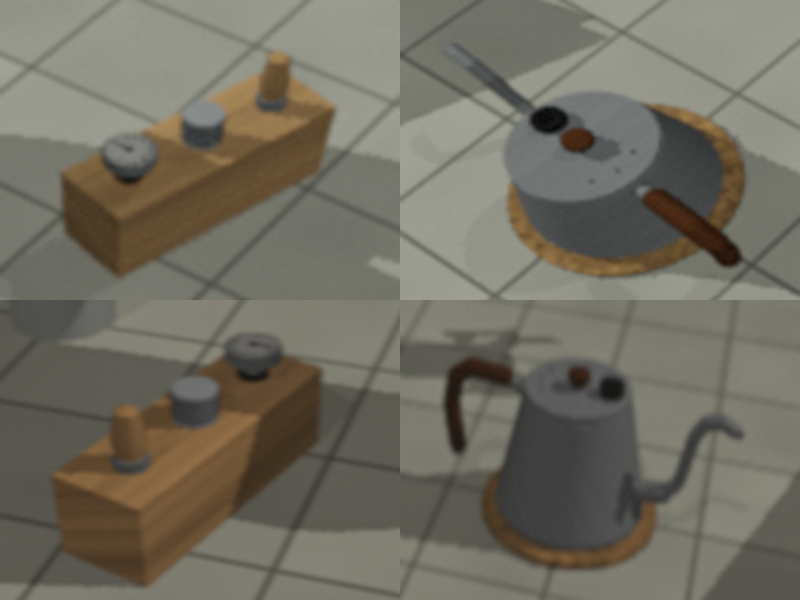

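The dial is clearly at the near end of the block, at (549.5,167.4), which agrees with the block fit plus the -62 mm offset. The port is at about (472,-212) and the knob at about (500,-216). I'll hover over the kettle so the wrist camera can refine the port position, then carry on to the block.

Emit:
arm_command(
  steps=[
    [0,0,0,0.0335,-0.023,0,0.085],
    [0,0,0,0.0335,-0.023,0,0.085],
    [0,0,0,0.0335,-0.023,0,0.085],
    [0,0,0,0.0335,-0.023,0,0.085],
    [0,0,0,0.0335,-0.023,0,0.085],
  ],
)

```text
t: 0.65
ee_pos: [370.3, -387.5, 231.1]
ee_rot: [-3.141, 0.0, 0.442]
force: [1.0, 0.0, 0.1]
gripper_width: 84.9
finger_force: 0.0
```

Emit:
arm_command(
  steps=[
    [0,0,0,0.0335,-0.023,0,0.085],
    [0,0,0,0.0335,-0.023,0,0.085],
    [0,0,0,0.0335,-0.023,0,0.085],
    [0,0,0,0.0335,-0.023,0,0.085],
    [0,0,0,0.0335,-0.023,0,0.085],
  ],
)

```text
t: 1.15
ee_pos: [472.4, -211.8, 231.2]
ee_rot: [-3.142, 0.0, 0.443]
force: [1.1, -1.2, -0.7]
gripper_width: 85.0
finger_force: 0.0
```

Emit:
arm_command(
  steps=[
    [0,0,0,0,0,0,0.085],
    [0,0,0,0,0,0,0.085],
  ],
)

```text
t: 1.35
ee_pos: [472.1, -212.7, 231.1]
ee_rot: [-3.141, 0.0, 0.445]
force: [-0.1, -0.6, -0.4]
gripper_width: 85.2
finger_force: 0.0
```

Run:
```python
from h import *
s=read_state();print(s["t"],s["ee_pos"],s["ee_rot"])
d=get_image("wrist");np.save("w1.npy",d,allow_pickle=True)
cv2.imwrite("pics/c.png",d["image"][...,::-1])
```

```text
1.35 [ 472.08318453 -212.71711137  231.11494622] [-3.14149534e+00  4.74263497e-04  4.45148041e-01]
```

View pics/c.png

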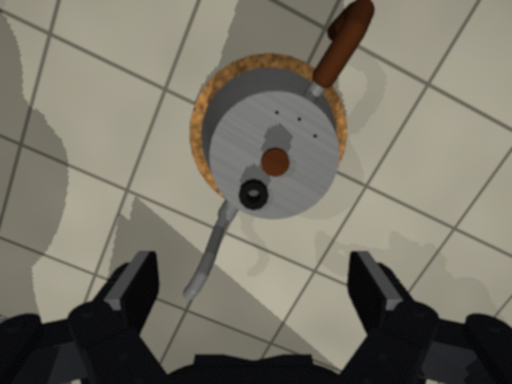

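The wrist view shows the port ring centred at about (253,194), the knob at (275,161), and the spout pointing down-left to (192,290). Next I'll fit the ring, knob and lid on their planes.

Run:
```python
from h import *
d=np.load("w1.npy",allow_pickle=True).item();I=d["image"].astype(int)
def blob(m,h,seed,name):
    n,l,st,c=cv2.connectedComponentsWithStats(m.astype(np.uint8));k=l[seed[1],seed[0]]
    cn=cv2.findContours((l==k).astype(np.uint8),cv2.RETR_EXTERNAL,cv2.CHAIN_APPROX_NONE)[0][0]
    p=np.array([ray(d,*q,h)[:2] for q in cn[:,0].astype(float)],np.float32)
    (x,y),ax,_=cv2.fitEllipse(p);print(name,st[k],np.round((x,y),1),"axes",np.round(ax,1),"img",np.round(c[k],1))
    return np.array([x,y])
b=np.zeros((384,512),bool);b[170:220,225:285]=1
p=blob(b&(I.max(2)<60),131,(243,194),"ring")
b[:]=0;b[140:182,250:300]=1
k=blob(b&(I[...,0]>I[...,2]+25),134,(275,161),"knob")
hole=I[188:200,247:260].max(2);print(hole)
W=cloud(d)
for h in(120,131):print(h,"seed",ray(d,253,194,h).round(1))
print("ring z",np.nanmedian(W[180:208,240:268,2][I[180:208,240:268].max(2)<60]),"lid z",np.nanmedian(W[160:180,225:245,2]),"knob z",W[161,275])
v=p-k;print("sep",np.hypot(*v),"yaw",np.arctan2(v[1],v[0]))
```

```text
ring [239 179  29  31 671] [ 468.8 -213.3] axes [22.  24.7] img [253.2 193.8]
knob [261 148  28  28 601] [ 499.2 -216.7] axes [19.9 20.5] img [274.8 162.1]
[[20 19 20 23 21 24 24 26 21 24 22 20 21]
 [21 21 20 25 31 36 36 36 35 29 26 22 20]
 [20 25 30 39 50 56 59 58 55 50 41 28 24]
 [23 35 47 60 68 70 74 74 73 67 55 39 26]
 [27 44 61 72 77 76 78 79 78 75 66 46 28]
 [26 41 61 73 78 79 79 77 78 74 64 46 28]
 [18 30 48 63 73 75 76 75 71 64 51 34 19]
 [13 16 31 45 58 61 62 61 54 46 34 21 12]
 [14 10 16 26 32 36 36 35 29 23 17  9  8]
 [11 11  8 13 11 16 15 15 11 10  7  8 11]
 [10 13 10  9 10  9  9 12 11 11 10  7 11]
 [15 11 11  8  8 11 12 10  9  8  7 13 15]]
120 seed [ 465.5 -214.7  120. ]
131 seed [ 468.7 -213.1  131. ]
ring z 131.22871600235885 lid z 120.71150919918347 knob z [ 500.19643552 -216.31634343  134.63777357]
sep 30.576358668631848 yaw 3.0300077170195667
```

Emit:
arm_command(
  steps=[
    [0,0,0,0.0233,-0.031,0,0.085],
    [0,0,0,0.0233,-0.031,0,0.085],
    [0,0,0,0.0233,-0.031,0,0.085],
    [0,0,0,0.0233,-0.031,0,0.085],
    [0,0,0,0.0233,-0.031,0,0.085],
  ],
)

```text
t: 1.9
ee_pos: [510.7, -23.5, 231.3]
ee_rot: [3.141, 0.0, 0.441]
force: [1.2, -0.5, 0.3]
gripper_width: 85.0
finger_force: 0.0
```

Emit:
arm_command(
  steps=[
    [0,0,0,0.0233,-0.031,0,0.085],
    [0,0,0,0.0233,-0.031,0,0.085],
    [0,0,0,0.0233,-0.031,0,0.085],
    [0,0,0,0.0233,-0.031,0,0.085],
    [0,0,0,0.0233,-0.031,0,0.085],
  ],
)

```text
t: 2.4
ee_pos: [550.1, 166.4, 231.2]
ee_rot: [3.141, 0.0, 0.441]
force: [0.5, -0.3, 0.4]
gripper_width: 84.9
finger_force: 0.0
```

Emit:
arm_command(
  steps=[
    [0,0,-0.143,0,0,0,0.085],
    [0,0,-0.143,0,0,0,0.085],
    [0,0,-0.143,0,0,0,0.085],
    [0,0,-0.143,0,0,0,0.085],
    [0,0,-0.143,0,0,0,0.085],
  ],
)

```text
t: 2.9
ee_pos: [550.0, 164.8, 231.1]
ee_rot: [-3.141, 0.001, 1.162]
force: [0.9, -0.1, -0.5]
gripper_width: 85.0
finger_force: 0.0
```

Emit:
arm_command(
  steps=[
    [0,0,-0.14,0,0,0,0.07],
    [0,0,0,0,0,0,0.07],
    [0,0,0,0,0,0,0.07],
  ],
)

```text
t: 3.2
ee_pos: [549.9, 165.4, 231.2]
ee_rot: [-3.141, 0.0, 1.292]
force: [-0.7, -0.8, 0.2]
gripper_width: 69.9
finger_force: 0.0
```

Run:
```python
from h import *
s=read_state();print(s["t"],s["ee_pos"],s["ee_rot"],s["gripper_width"])
d=get_image("wrist");np.save("w2.npy",d,allow_pickle=True);W=cloud(d)
q=W[(W[...,2]>121)&(W[...,2]<130)];q=q[np.hypot(*(q[:,:2]-[549.3,167.3]).T)<28]
c,r=cv2.minEnclosingCircle(q[:,:2].astype(np.float32));print("dial",np.round(c,1),r,np.median(q[:,2]),len(q))
b=W[(abs(W[...,2]-92)<3)];b=b[np.hypot(*(b[:,:2]-[566,227]).T)<110];print(cv2.minAreaRect(b[:,:2].astype(np.float32)))
cv2.imwrite("pics/d.png",d["image"][...,::-1])
```

```text
3.2 [549.85343084 165.40505044 231.20191219] [-3.14147033e+00  2.59339084e-04  1.29212622e+00] 69.900888215339
dial [548.6 168.7] 18.04456329345703 127.19157785427763 1549
((562.6317749023438, 219.09129333496094), (171.7599639892578, 62.22187805175781), 74.24607849121094)
```

View pics/d.png

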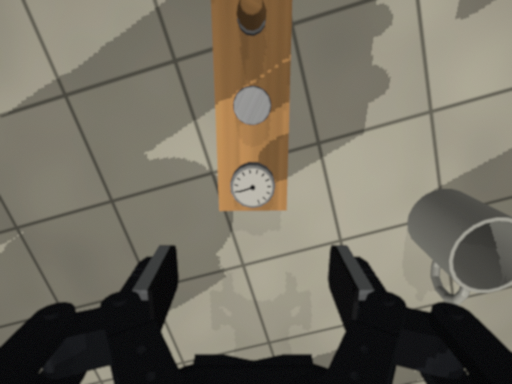

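The dial is at (252,185) and the block runs straight up the image, so the fingers will straddle it across the block's width. Three views put it at about (549,168). I'll correct, descend and grip.

Emit:
arm_command(
  steps=[
    [0,0,0,0.0025,-0.0016,0.03,0.07],
    [0,0,0,0,0,0.04,0.07],
    [0,0,0,0,0,0.04,0.07],
    [0,0,0,0,0,0.015,0.07],
    [0,0,0,0,0,0.008,0.07],
  ],
)

```text
t: 3.75
ee_pos: [548.2, 169.0, 97.1]
ee_rot: [-3.14, 0.001, 1.296]
force: [-0.5, 0.9, 0.6]
gripper_width: 70.0
finger_force: 0.0
```

Emit:
arm_command(
  steps=[
    [0,0,0,0,0,0,0.045],
    [0,0,0,0,0,0,0.045],
    [0,0,0,0,0,0,0.03],
    [0,0,0,0,0,0,0.03],
    [0,0,0,0,0,0,0.03],
  ],
  force=30,
)

```text
t: 4.25
ee_pos: [550.0, 169.8, 100.1]
ee_rot: [3.139, -0.002, 1.298]
force: [-0.6, 0.0, 6.7]
gripper_width: 35.0
finger_force: 29.6
```

Emit:
arm_command(
  steps=[
    [0,0,0,0,0,0,0.03],
    [0,0,0,0,0,0,0.03],
    [0,0,0,0,0,0,0.03],
  ],
)

```text
t: 4.55
ee_pos: [550.0, 169.8, 100.0]
ee_rot: [3.139, -0.002, 1.298]
force: [-0.8, -0.9, 6.7]
gripper_width: 35.1
finger_force: 29.6
```

Gripped at 35 mm. I'll lift straight up.

Emit:
arm_command(
  steps=[
    [0,0,0,0,0,-0.005,0.03],
    [0,0,0,0,0,-0.01,0.03],
    [0,0,0,0,0,-0.02,0.03],
    [0,0,0,0,0,-0.025,0.03],
    [0,0,0,0,0,-0.025,0.03],
  ],
)

```text
t: 5.05
ee_pos: [548.6, 169.4, 184.9]
ee_rot: [-3.142, 0.0, 1.298]
force: [0.0, 0.6, 0.3]
gripper_width: 34.9
finger_force: 30.0
```

Emit:
arm_command(
  steps=[
    [0,0,0,0,0,-0.025,0.03],
    [0,0,0,0,0,-0.025,0.03],
    [0,0,0,0,0,-0.015,0.03],
    [0,0,0,0,0,0,0.03],
    [0,0,0,0,0,0,0.03],
  ],
)

```text
t: 5.55
ee_pos: [548.6, 169.4, 248.5]
ee_rot: [3.141, -0.0, 1.298]
force: [0.4, 0.0, -0.5]
gripper_width: 34.9
finger_force: 30.0
```

Emit:
arm_command(
  steps=[
    [0,0,0,-0.039,0.0027,0,0.03],
    [0,0,0,-0.039,0.0027,0,0.03],
    [0,0,0,-0.039,0.0027,0,0.03],
    [0,0,0,-0.039,0.0027,0,0.03],
    [0,0,0,-0.039,0.0027,0,0.03],
  ],
)

```text
t: 6.05
ee_pos: [507.8, -23.3, 247.0]
ee_rot: [-3.14, 0.001, 1.298]
force: [0.5, -0.7, 0.7]
gripper_width: 35.0
finger_force: 30.0
```

Emit:
arm_command(
  steps=[
    [0,0,0,-0.039,0.0027,0,0.03],
    [0,0,0,-0.039,0.0027,0,0.03],
    [0,0,0,-0.039,0.0027,0,0.03],
    [0,0,0,-0.039,0.0027,0,0.03],
    [0,0,0,-0.039,0.0027,0,0.03],
  ],
)

```text
t: 6.55
ee_pos: [468.3, -214.6, 247.1]
ee_rot: [-3.14, -0.0, 1.298]
force: [1.6, 0.4, -0.3]
gripper_width: 34.8
finger_force: 30.0
```

Emit:
arm_command(
  steps=[
    [0,0,0.141,0,0,0,0.03],
    [0,0,0.141,0,0,0,0.03],
    [0,0,0.141,0,0,0,0.03],
    [0,0,0.141,0,0,0,0.03],
    [0,0,0.141,0,0,0,0.03],
  ],
)

```text
t: 7.05
ee_pos: [468.8, -213.2, 246.9]
ee_rot: [-3.139, 0.001, 0.587]
force: [0.7, -0.5, 0.3]
gripper_width: 34.9
finger_force: 30.0
```

Emit:
arm_command(
  steps=[
    [0,0,0.141,0,0,0,0.03],
    [0,0,0.141,0,0,0,0.03],
    [0,0,0.141,0,0,0,0.03],
    [0,0,0.141,0,0,0,0.03],
    [0,0,0.141,0,0,0,0.03],
  ],
)

```text
t: 7.55
ee_pos: [468.8, -213.1, 246.9]
ee_rot: [-3.141, 0.002, -0.118]
force: [0.1, -0.3, -0.8]
gripper_width: 35.1
finger_force: 30.0
```

Emit:
arm_command(
  steps=[
    [0,0,0,0,0,0,0.03],
    [0,0,0,0,0,0,0.03],
    [0,0,0,0,0,0,0.03],
  ],
)

```text
t: 7.85
ee_pos: [469.4, -213.3, 247.8]
ee_rot: [-3.141, 0.001, -0.109]
force: [-0.3, 0.5, -0.0]
gripper_width: 34.7
finger_force: 30.0
```

Run:
```python
from h import *
s=read_state();print(s["t"],s["ee_pos"],s["ee_rot"],s["gripper_width"])
cr=[]
for n in("scene","side","wrist"):
    d=get_image(n);np.save(n+"3.npy",d,allow_pickle=True)
    R,t,f=cam(d)
    for z in(131,155,240):
        p=R@np.array([469.5,-213.5,z])+t;print(n,z,(p[:2]/p[2]*f+[d["cx"],d["cy"]]).round(1))
        if z==131:u,v=(p[:2]/p[2]*f+[d["cx"],d["cy"]]).astype(int)
    a=d["image"][...,::-1]
    if n!="wrist": x0,y0=max(u-50,0),max(v-60,0);print("crop0",x0,y0);cr.append(cv2.resize(a[y0:y0+75,x0:x0+100],(400,300),interpolation=cv2.INTER_CUBIC))
    else: cr.append(cv2.resize(a,(400,300)))
cv2.imwrite("pics/e.png",np.vstack([np.hstack(cr[:2]),np.hstack([cr[2],cr[2]*0])]))
```

```text
7.85 [ 469.37387065 -213.32473703  247.8267273 ] [-3.14130765e+00  7.59227480e-04 -1.09031844e-01] 34.69955927650804
scene 131 [117.9 240. ]
scene 155 [114.  235.3]
scene 240 [ 98.2 216.3]
crop0 67 179
side 131 [338.5 140.5]
side 155 [339.5 131.9]
side 240 [343.3  99.7]
crop0 288 80
wrist 131 [253.6 183.5]
wrist 155 [253.6 192.4]
wrist 240 [254.  243.6]
```

View pics/e.png

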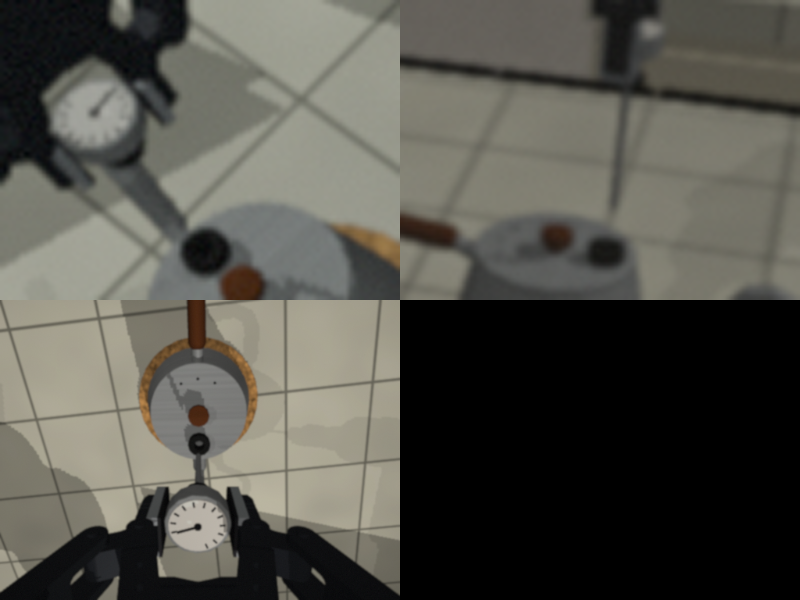

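In the side crop the stem tip is at about (341.2,131.8) full-frame and the port at (339.3,142), so the tip looks about 2 mm off towards -x. In the wrist view the port is at (253.6,183), as predicted. I'll lower to just above the rim and zoom in.

Emit:
arm_command(
  steps=[
    [0,0,0,0,0,0.008,0.03],
    [0,0,0,0,0,0.008,0.03],
    [0,0,0,0,0,0,0.03],
    [0,0,0,0,0,0,0.03],
  ],
)

```text
t: 8.4
ee_pos: [469.4, -213.3, 231.8]
ee_rot: [-3.141, 0.001, -0.112]
force: [-0.8, 0.2, -0.7]
gripper_width: 34.9
finger_force: 30.0
```

```bash
cat > look.py <<'E'
from h import *
import sys
s=read_state();print(s["t"],s["ee_pos"].round(1),s["ee_rot"],s["force"].round(1))
tz=s["ee_pos"][2]-8-85;cr=[]
for n,(w,h) in(("scene",(48,36)),("side",(48,36)),("wrist",(80,60))):
    d=get_image(n);np.save(n+"4.npy",d,allow_pickle=True);R,t,f=cam(d)
    pr=lambda P:(lambda p:p[:2]/p[2]*f+[d["cx"],d["cy"]])(R@np.array(P,float)+t)
    c=pr([469.5,-213.5,131]);x0,y0=(c-[w/2,h*.6]).astype(int);k=400/w
    print(n,"origin",x0,y0,"k",k,"port",c.round(1),"tip",pr([*s["ee_pos"][:2],tz]).round(1),"px/mm x,y",(pr([470.5,-213.5,131])-c).round(2),(pr([469.5,-212.5,131])-c).round(2))
    a=d["image"][y0:y0+h,x0:x0+w,::-1];a=np.clip((a/255.)**.6*255,0,255).astype(np.uint8);cr.append(cv2.resize(a,(400,300),interpolation=cv2.INTER_CUBIC))
cv2.imwrite(sys.argv[1],np.vstack([np.hstack(cr[:2]),np.hstack([cr[2],cr[2]*0])]))
E
python3 look.py pics/f.png
```

```text
8.4 [ 469.4 -213.3  231.8] [-3.14128873e+00  9.35626575e-04 -1.12067903e-01] [-0.8  0.2 -0.7]
scene origin 93 218 k 8.333333333333334 port [117.9 240. ] tip [116.7 238.4] px/mm x,y [0.34 0.27] [ 0.36 -0.37]
side origin 314 118 k 8.333333333333334 port [338.5 140.5] tip [338.8 137.8] px/mm x,y [-0.4  -0.06] [-0.07  0.18]
wrist origin 213 153 k 5.0 port [253.5 189.5] tip [253.3 192.7] px/mm x,y [-0.14 -1.22] [-1.27  0.14]
```

View pics/f.png

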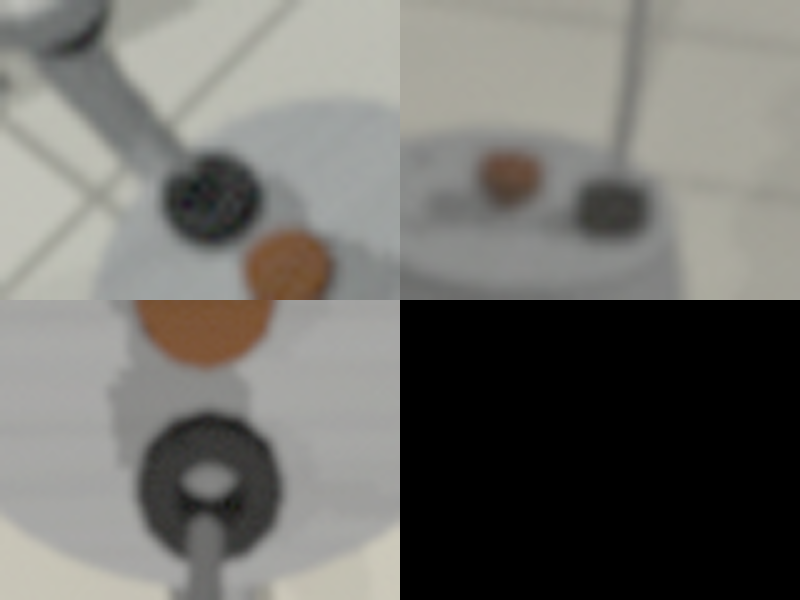

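In the wrist crop the port ring is centred at (210,486) in crop pixels and the stem end at about (206,520). It looks low, which would put the tip towards -x. I'll check with the wrist depth points along the stem.

Run:
```python
from h import *
for n in("wrist","side","scene"):
    d=np.load(n+"4.npy",allow_pickle=True).item();W=cloud(d);R,t,f=cam(d);o=-R.T@t
    m=(np.hypot(W[...,0]-469.5,W[...,1]+213.5)<12)&(W[...,2]>134)&(W[...,2]<226)
    q=W[m];
    if len(q)==0: print(n,"none");continue
    print(n,len(q),"cam",o.round())
    for a in range(134,226,8):
        s=q[(q[:,2]>=a)&(q[:,2]<a+8)]
        if len(s):print("  z",a,len(s),np.median(s,axis=0).round(1),"y mid",((s[:,1].min()+s[:,1].max())/2).round(1))
    if n=="wrist":
        I=d["image"].max(2).astype(int);r=W[np.where((I<60))] ;r=r[(np.hypot(r[:,0]-469.5,r[:,1]+213.5)<14)&(abs(r[:,2]-131)<1.5)];print("rim",len(r),cv2.minEnclosingCircle(r[:,:2].astype(np.float32)),r.mean(0).round(1))
        v,u=np.where(m);print("stem top row",v.min(), [ (vv,u[v==vv].mean().round(1),W[vv,int(u[v==vv].mean())].round(1)) for vv in range(v.min(),v.min()+6)])
        print(I[182:202,245:262])
```

```text
wrist 292 cam [ 545. -222.  376.]
  z 134 1 [ 467.3 -212.9  140.3] y mid -212.9
  z 142 13 [ 468.2 -213.1  148.3] y mid -212.8
  z 150 24 [ 468.2 -213.   154.1] y mid -212.9
  z 158 28 [ 468.3 -213.   162. ] y mid -212.9
  z 166 30 [ 468.4 -213.   169.6] y mid -212.9
  z 174 32 [ 468.4 -212.6  178.6] y mid -213.1
  z 182 36 [ 468.3 -213.6  186. ] y mid -213.1
  z 190 48 [ 468.4 -213.   194.1] y mid -212.8
  z 198 48 [ 468.5 -213.   202.1] y mid -212.8
  z 206 21 [ 468.5 -213.   207.4] y mid -212.8
  z 222 11 [ 475.1 -213.7  225.4] y mid -213.8
rim 424 ((467.8218688964844, -214.01553344726562), 11.296374320983887) [ 469.2 -214.4  131.4]
stem top row 196 [(196, np.float64(253.0), array([ 467.3, -212.9,  140.3])), (197, np.float64(253.5), array([ 469.2, -213.1,  148.4])), (198, np.float64(253.5), array([ 468.6, -213. ,  149. ])), (199, np.float64(253.5), array([ 468.8, -213. ,  151.8])), (200, np.float64(253.0), array([ 468.9, -213. ,  154.1])), (201, np.float64(253.0), array([ 469. , -213. ,  156.5]))]
[[18 19 19 20 20 18 22 21 21 23 22 25 24 20 20 22 22]
 [18 21 20 20 22 22 22 20 23 2
[... 1417 characters left out ...]
   201.1] y mid -211.3
  z 206 6 [ 465.6 -212.1  209.5] y mid -212.5
  z 214 4 [ 466.  -210.9  216.1] y mid -211.4
  z 222 5 [ 464.7 -206.7  223.9] y mid -204.9
scene 62 cam [ 858. -283.  821.]
  z 134 1 [ 468.3 -213.7  139.9] y mid -213.7
  z 142 4 [ 468.4 -214.7  145.2] y mid -214.6
  z 150 7 [ 468.6 -215.8  152.7] y mid -215.0
  z 158 5 [ 468.1 -214.7  161.2] y mid -214.0
  z 166 8 [ 468.9 -214.4  170.5] y mid -214.3
  z 174 4 [ 468.6 -214.8  178.1] y mid -214.7
  z 182 5 [ 469.4 -214.7  184.5] y mid -214.5
  z 190 8 [ 468.8 -214.3  194.4] y mid -214.1
  z 198 7 [ 468.7 -215.1  201.3] y mid -214.5
  z 206 3 [ 469.4 -214.4  209.5] y mid -214.3
  z 222 10 [ 475.4 -215.2  224.1] y mid -214.6
```

Run:
```python
from h import *
for n in("w1","wrist3","scene0","side0"):
    d=np.load(n+".npy",allow_pickle=True).item();W=cloud(d)
    q=W[(np.hypot(W[...,0]-469.5,W[...,1]+213.5)<15)&(W[...,2]>126)&(W[...,2]<134)]
    (c,r)=cv2.minEnclosingCircle(q[:,:2].astype(np.float32))
    e=cv2.fitEllipse(cv2.convexHull(q[:,:2].astype(np.float32)))
    print(n,len(q),np.round(c,1),round(r,1),"ell",np.round(e[0],1),np.round(e[1],1),"z",np.median(q[:,2]).round(1))
    # ring blob ray on 131 (outer silhouette)
    k=W[(np.hypot(W[...,0]-500,W[...,1]+216.5)<13)&(W[...,2]>128)&(W[...,2]<140)];print("   knob",len(k),np.median(k,axis=0).round(1),cv2.minEnclosingCircle(k[:,:2].astype(np.float32)))
```

```text
w1 611 [ 467.2 -214. ] 11.9 ell [ 467.1 -213.9] [23.1 23.6] z 131.4
   knob 665 [ 499.3 -216.2  134.6] ((498.7395935058594, -216.5887908935547), 11.027336120605469)
wrist3 524 [ 467.4 -213.6] 11.8 ell [ 467.3 -213.7] [23.1 23.4] z 131.4
   knob 593 [ 499.5 -216.8  134.6] ((498.7938537597656, -216.6186981201172), 11.01441478729248)
scene0 90 [ 468.8 -215.7] 12.1 ell [ 468.9 -215.5] [23.  23.2] z 128.9
   knob 95 [ 501.5 -218.6  132.3] ((500.7656555175781, -217.62887573242188), 11.2352876663208)
side0 43 [ 465.2 -212.9] 13.6 ell [ 467.  -213.4] [20.7 27.6] z 128.8
   knob 39 [ 498.5 -213.9  132.3] ((498.21807861328125, -216.60400390625), 11.850298881530762)
```

Stem axis relative to the port, by camera:
- **Wrist:** needs (+1.1,-0.8)
- **Scene:** needs (+2.5,-1.4)
- **Side:** needs about +1.5 in x

I'll shift by (+1.6,-0.8) mm, then lower gently while watching the force.

Emit:
arm_command(
  steps=[
    [0,0,0,0.0017,0.0006,0,0.03],
    [0,0,0,0,0,0,0.03],
    [0,0,0,0,0,0.004,0.03],
    [0,0,0,0,0,0.004,0.03],
    [0,0,0,0,0,0.002,0.03],
  ],
)

```text
t: 9.05
ee_pos: [470.9, -214.1, 221.6]
ee_rot: [-3.141, 0.001, -0.112]
force: [0.2, -0.0, -0.2]
gripper_width: 34.9
finger_force: 30.0
```

Emit:
arm_command(
  steps=[
    [0,0,0,0,0,0.003,0.03],
    [0,0,0,0,0,0.003,0.03],
    [0,0,0,0,0,0.002,0.03],
    [0,0,0,0,0,0,0.03],
  ],
)

```text
t: 9.45
ee_pos: [471.1, -214.1, 213.9]
ee_rot: [-3.141, 0.001, -0.112]
force: [0.3, -0.5, -0.6]
gripper_width: 34.7
finger_force: 30.0
```

```bash
python3 look.py pics/g.png; python3 -c "
from h import *
s=read_state();print(s['force'],s['wrist_torque'])
for n in('wrist','scene'):
    W=cloud(np.load(n+'4.npy',allow_pickle=True).item())
    q=W[(np.hypot(W[...,0]-469.5,W[...,1]+213.5)<8)&(W[...,2]>134)&(W[...,2]<195)];print(n,np.median(q,axis=0).round(1),q[:,2].min())
"
```

```text
9.45 [ 471.1 -214.1  213.9] [-3.14143376e+00  5.43190269e-04 -1.12152811e-01] [ 0.3 -0.5 -0.6]
scene origin 93 218 k 8.333333333333334 port [117.9 240. ] tip [119.8 242.5] px/mm x,y [0.34 0.27] [ 0.36 -0.37]
side origin 314 118 k 8.333333333333334 port [338.5 140.5] tip [337.5 143.9] px/mm x,y [-0.4  -0.06] [-0.07  0.18]
wrist origin 212 162 k 5.0 port [252.8 198.9] tip [253.4 192.6] px/mm x,y [-0.16 -1.29] [-1.36  0.15]
[-0.2448765   0.04610845 -0.16648511] [ 0.01388028 -0.01745754 -0.08335507]
wrist [ 470.  -213.8  168.7] 134.62598654345706
scene [ 470.6 -215.3  163.3] 136.21753671680779
```

View pics/g.png

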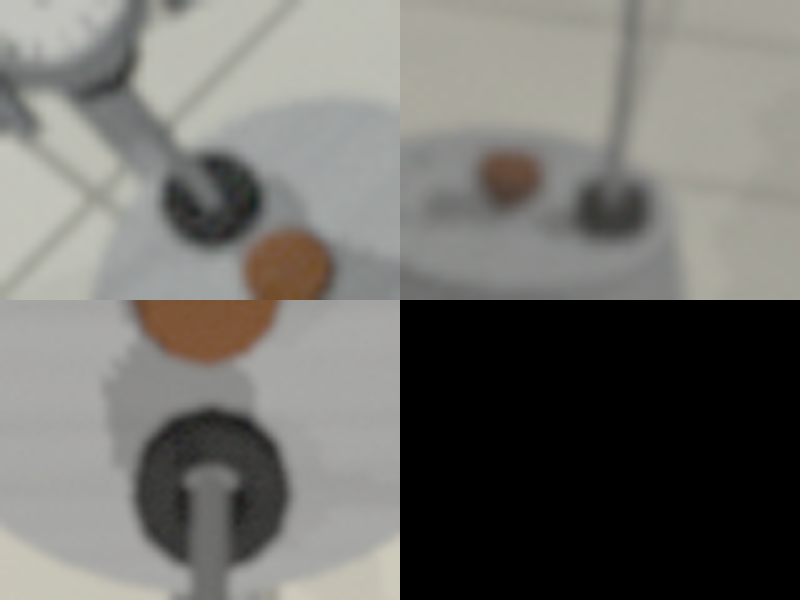

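The stem is about 10 mm inside the port, centred in all three views and with no contact force. I'll lower further, then approach the rim in small steps.

Emit:
arm_command(
  steps=[
    [0,0,0,0,0,0.005,0.03],
    [0,0,0,0,0,0.008,0.03],
    [0,0,0,0,0,0.008,0.03],
    [0,0,0,0,0,0.008,0.03],
    [0,0,0,0,0,0.004,0.03],
  ],
)

```text
t: 10.1
ee_pos: [470.7, -214.0, 180.0]
ee_rot: [-3.141, 0.001, -0.112]
force: [0.2, 0.8, -1.1]
gripper_width: 35.0
finger_force: 30.0
```

Emit:
arm_command(
  steps=[
    [0,0,0,0,0,0.008,0.03],
    [0,0,0,0,0,0.008,0.03],
    [0,0,0,0,0,0.008,0.03],
    [0,0,0,0,0,0.006,0.03],
    [0,0,0,0,0,0.003,0.03],
  ],
)

```text
t: 10.6
ee_pos: [470.9, -214.1, 147.5]
ee_rot: [-3.141, 0.001, -0.112]
force: [0.2, 0.3, 0.2]
gripper_width: 34.8
finger_force: 30.0
```

Emit:
arm_command(
  steps=[
    [0,0,0,0,0,0.002,0.03],
    [0,0,0,0,0,0.001,0.03],
    [0,0,0,0,0,0.001,0.03],
    [0,0,0,0,0,0,0.03],
  ],
)

```text
t: 11.0
ee_pos: [471.3, -214.3, 144.4]
ee_rot: [3.142, -0.0, -0.112]
force: [0.1, -0.2, -1.1]
gripper_width: 35.4
finger_force: 30.0
```

Emit:
arm_command(
  steps=[
    [0,0,0,0,0,0.001,0.03],
    [0,0,0,0,0,0.001,0.03],
    [0,0,0,0,0,0.001,0.03],
    [0,0,0,0,0,0,0.03],
    [0,0,0,0,0,0,0.03],
  ],
)

```text
t: 11.5
ee_pos: [471.2, -214.2, 141.3]
ee_rot: [-3.142, 0.0, -0.112]
force: [-0.1, 0.0, -0.7]
gripper_width: 34.9
finger_force: 30.0
```

Emit:
arm_command(
  steps=[
    [0,0,0,0,0,0.0005,0.03],
    [0,0,0,0,0,0.0005,0.03],
    [0,0,0,0,0,0,0.03],
    [0,0,0,0,0,0,0.03],
  ],
)

```text
t: 11.9
ee_pos: [471.2, -214.2, 140.3]
ee_rot: [3.142, 0.0, -0.112]
force: [-1.0, 0.2, -1.7]
gripper_width: 35.2
finger_force: 30.0
```

Emit:
arm_command(
  steps=[
    [0,0,0,0,0,0.0005,0.03],
    [0,0,0,0,0,0.0003,0.03],
    [0,0,0,0,0,0,0.03],
    [0,0,0,0,0,0,0.03],
  ],
)

```text
t: 12.3
ee_pos: [471.2, -214.2, 139.5]
ee_rot: [-3.142, -0.0, -0.112]
force: [-0.2, 0.4, -0.3]
gripper_width: 35.0
finger_force: 30.0
```

Run:
```python
from h import *
F=[read_state()["force"][2] for _ in range(3)];print(F)
d=get_image("side");a=d["image"][110:158,306:370,::-1];e=get_image("scene")["image"][205:253,85:149,::-1]
a,e=[cv2.resize(np.clip((x/255.)**.6*255,0,255).astype(np.uint8),(400,300),interpolation=cv2.INTER_CUBIC) for x in(a,e)]
cv2.imwrite("pics/i.png",np.hstack([a,e]));print(read_state()["force"])
```

```text
[np.float64(-0.2773975942261452), np.float64(-0.2773975942261452), np.float64(-0.2773975942261452)]
[ 0.74623379  0.29451872 -0.44652051]
```

View pics/i.png

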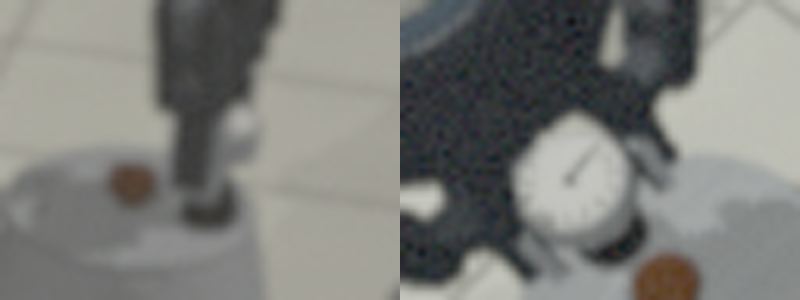

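Close to seated: the dial is just over the port, the knob is clear, and there's no contact yet. I'll take finer steps until the force rises.

Emit:
arm_command(
  steps=[
    [0,0,0,0,0,0.0005,0.03],
    [0,0,0,0,0,0,0.03],
    [0,0,0,0,0,0,0.03],
  ],
)

```text
t: 12.7
ee_pos: [471.3, -214.2, 139.1]
ee_rot: [3.142, -0.0, -0.112]
force: [0.6, 0.8, 1.1]
gripper_width: 35.0
finger_force: 30.2
```

Emit:
arm_command(
  steps=[
    [0,0,0,0,0,0.0005,0.03],
    [0,0,0,0,0,0,0.03],
    [0,0,0,0,0,0,0.03],
  ],
)

```text
t: 13.0
ee_pos: [471.4, -214.3, 139.0]
ee_rot: [3.141, -0.0, -0.112]
force: [-1.1, 0.4, 7.3]
gripper_width: 34.5
finger_force: 30.7
```

Emit:
arm_command(
  steps=[
    [0,0,0,0,0,0.0005,0.03],
    [0,0,0,0,0,0,0.03],
    [0,0,0,0,0,0,0.03],
  ],
)

```text
t: 13.3
ee_pos: [471.6, -214.3, 139.0]
ee_rot: [3.141, -0.001, -0.112]
force: [-3.1, 1.9, 12.1]
gripper_width: 35.0
finger_force: 31.1
```

The collar is seated: contact came at TCP z = 139.0, as predicted (131 + 8). I'll ease the load off, then let go.

Emit:
arm_command(
  steps=[
    [0,0,0,0,0,-0.0008,0.03],
    [0,0,0,0,0,0,0.03],
    [0,0,0,0,0,0,0.03],
  ],
)

```text
t: 13.6
ee_pos: [471.4, -214.3, 139.1]
ee_rot: [3.142, -0.0, -0.112]
force: [-0.1, 0.3, 5.4]
gripper_width: 34.9
finger_force: 30.4
```

Emit:
arm_command(
  steps=[
    [0,0,0,0,0,0,0.037],
    [0,0,0,0,0,0,0.042],
    [0,0,0,0,0,0,0.05],
    [0,0,0,0,0,0,0.06],
    [0,0,0,0,0,0,0.06],
  ],
)

```text
t: 14.1
ee_pos: [471.2, -214.2, 138.7]
ee_rot: [-3.142, 0.0, -0.112]
force: [-0.0, 0.3, -1.0]
gripper_width: 59.9
finger_force: 0.0
```

Run:
```python
from h import *
s=read_state();print(s["ee_pos"],s["force"],s["gripper_width"])
W=cloud(get_image("wrist"))
q=W[(np.hypot(W[...,0]-468,W[...,1]+213.5)<24)&(W[...,2]>158)&(W[...,2]<172)];c,r=cv2.minEnclosingCircle(q[:,:2].astype(np.float32));print(c,r,np.median(q[:,2]))
```

```text
[ 471.18827596 -214.19651024  138.67580837] [-0.01276013  0.31047255 -1.0044075 ] 59.948012307043
(468.3781433105469, -213.19107055664062) 18.3781681060791 166.05096905322426
```

The dial top reads 166.05 mm, against 165 expected plus the same +1.2 mm bias seen over the block, so it's flush. I'll retreat upwards.

Emit:
arm_command(
  steps=[
    [0,0,0,0,0,-0.005,0.06],
    [0,0,0,0,0,-0.015,0.06],
    [0,0,0,0,0,-0.03,0.06],
    [0,0,0,0,0,-0.04,0.06],
    [0,0,0,0,0,-0.04,0.06],
  ],
)

```text
t: 14.65
ee_pos: [470.9, -214.0, 270.3]
ee_rot: [-3.141, 0.001, -0.112]
force: [0.6, -0.4, -0.1]
gripper_width: 60.2
finger_force: 0.0
```

Emit:
arm_command(
  steps=[
    [0,0,0,0,0,0,0.06],
    [0,0,0,0,0,0,0.06],
    [0,0,0,0,0,0,0.06],
  ],
)

```text
t: 14.95
ee_pos: [470.6, -213.9, 268.0]
ee_rot: [-3.141, 0.001, -0.112]
force: [0.1, -0.7, -0.2]
gripper_width: 59.8
finger_force: 0.0
```

Run:
```python
from h import *
ims=[]
for n in("side","wrist"):
    d=get_image(n);W=cloud(d)
    q=W[(np.hypot(W[...,0]-468,W[...,1]+213.5)<24)&(W[...,2]>158)&(W[...,2]<172)];c,r=cv2.minEnclosingCircle(q[:,:2].astype(np.float32));print(n,np.round(c,1),r,np.median(q,axis=0).round(1))
    if n=="wrist":
        A=np.c_[q[:,:2],np.ones(len(q))];print("tilt",np.linalg.lstsq(A,q[:,2],rcond=None)[0][:2])
    a=d["image"][...,::-1];ims.append(cv2.resize(a[95:185,270:390] if n=="side" else a,(400,300)))
cv2.imwrite("pics/j.png",np.hstack(ims))
```

```text
side [ 467.4 -211.9] 18.245466232299805 [ 467.  -206.3  164. ]
wrist [ 468.4 -213.4] 18.07613754272461 [ 469.9 -213.5  166.2]
tilt [-0.04298079  0.00692463]
```

View pics/j.png

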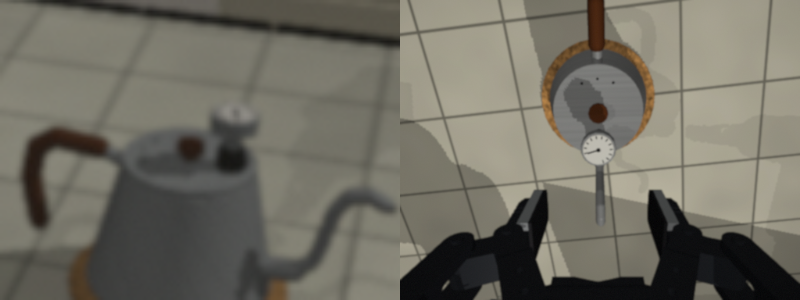

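The thermometer stands upright on the port, with the dial at (598,150) in the right-hand wrist view. The kettle hasn't moved and the gripper is well clear, so I'm handing in.

```bash
python3 -c "
from bench import sign_off
print(sign_off())"
```

```text
the job is handed in; nothing more can be done
None
```

The thermometer is seated flush in the kettle's port and released, and the job was handed in at about 15 s; the kettle stayed in place, and the mug and the other tools were not touched.

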